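# Try out the refitted folding stay on a caul chest

## Robot

A 6-joint arm with a two-finger parallel gripper is mounted at the origin on the work surface. World frame = base frame: x ahead of the robot, y to its left, z up, the work surface at z = 0. Lengths are in m, angles in rad, forces in N, time in s.
With the tool pointing down it reaches from about 0.35 to 0.725 m from the base axis. Payload 4.3 kg.
Tool frame: the origin (TCP) lies on the centre line of the jaws, within the pads' length; the fingertips stand 8 mm ahead of it and the grasp point (between the pads) lies 11 mm behind it; y points along the fingers, z is the direction in which the jaws open and shut, and the axes are right-handed (so a half turn about y gives the same grasp; the last joint's range is limited). The gripper opens to 85 mm and grips with 20 to 120 N. Pads are 22 mm wide; open, the fingers measure 114 mm over their backs; the gripper's body (76 mm by 85 mm) begins 54 mm behind the grasp point. The pads swing forward as they close: fully open they stand 13 mm farther back than shut.
Start: joints at [-1.273, 0.377, 0.081, 1.274, 0, 1.46], TCP at [0.228, -0.528, 0.239] pointing down, gripper open.
Joint ranges: [-2.72, 2.72], [-0.84, 1.66], [-1.02, 1.22], [-1.77, 2.12], [-1.37, 1.28], [-3.14, 3.14]. Speed limits (rad/s): [2.57, 2.57, 3.14, 3.14, 3.14, 3.14].

## Interface

Orientations are given as a unit quaternion [w, x, y, z].
In Python, from plant import monitor, capture, finish_job gives the robot as it stands.
- The arm moves only by the tool servo_tool, never from a script. Its argument "targets" is a list of rows, each a list of 4 numbers: the shift along the tool's x, y, z in mm, then the turn about the tool's y in degrees. A call has 1 to 10 rows; each row is the pose to reach, as a shift and turn from the pose commanded when the call began, along the tool's axes at that moment; what a row does not reach only later rows make up. A row lasts 1/10 s, in which the tool goes at most 50 mm and 8.59 degrees, less where a joint would pass 70% of its speed; a pose out of reach is approached as far as the arm can. A call with a gripper value outside its range is refused whole. "claw" is the finger opening in mm, from 0 to 85.4, set as the call begins (left out, the last holds). The fingers move at their own pace and stop on an object; "force" is the grip in N (left out, the last holds). Time passes only in rows, so rows that repeat a pose let the fingers close. It gives the time, the measured TCP pose, the force and the opening at its end, in the units of the state.
- monitor.read_state(): the state, without advancing time (a new reading comes with each control period).
- capture(name): name is "scene" or "top" or "wrist"; returns a dict with "image" (384x512x3 uint8, blue, green, red), "mtx" (3x3 intrinsics, pixels), "dist_coeffs" ([k1, k2, p1, p2, k3] as OpenCV has them; the pictures are not rectified), "extrinsics" (4x4, takes a point from camera to world coordinates). Camera axes: x right, y down, z forward; pixel columns grow to the right and rows downward; lengths in m; the calibration is good to about 2 mm. A picture is of the moment at which its call begins. There is no depth.
- finish_job(): hands the job in, once; it reports no verdict.
The state is a dict: "time": time; "qpos": joint angles; "joint_vel": joint speeds; "tau": joint torques, N m; "position": TCP position; "orientation": TCP orientation; "wrist_force": force on the tool from outside, world axes, zero at the start; "torque": the same for the moment, N m; "grip_width": finger opening in m.
Only numpy, scipy, OpenCV 4.12 (cv2) and the standard library are available. Lean on these libraries where they do the work, as an engineer would, in place of code of your own. Each camera call takes 0.05 s, during which the arm holds its last target.

## Task

The folding stay on this caul chest has just been refitted, so try it out: raise the lid by its steel bar, never by the stay and until you feel its stay snap past straight and lock, without forcing it any further, and let go so that the lid stands on the stay alone. Then break the stay joint by its red grip while the lid is up, and lower the lid gently by its bar, not by the stay, until it is fully shut, and let go. Leave the tools lying around the chest where they are.

Things in the scene. Friction and masses are not known exactly. Their poses are not given: they have to be found in the camera images.
- chest: Wooden chest fixed to the bench, 170 (x) x 240 (y) x 100 mm high without its lid. Origin: centre of its underside; x points from the front (bar side, towards the robot) to the hinge side, y to the left, z up.
- lid (a joint): Lid angle, rad: 0 shut, growing as it opens. Panel 170 x 240 x 12 mm, about 0.45 kg, on the rim, hinged along the far (+x) top edge. The hinge has friction: unheld, it may fall below about 0.8 rad; above 1 rad it stays where left. The stay is its only stop; where it locks depends on where its foot was screwed on: an unknown angle of 1.19 to 1.43 rad, to be felt for.
- stay (a joint): Knuckle angle, rad: about 0 folded (lid shut), 2.29 when both arms are in line, 2.49 locked past straight against its stop. A spring takes it there by itself once the lid has been raised fully to straight. To break it, push it back below 2.29 and clearly on (0.4 rad or more) so that it does not spring back.
- lid_bar (a point): Centre of the steel bar on the lid's front edge: round, 12 mm thick, 120 mm along the chest's y, 100 mm clear between end brackets. It stands 40 mm off the lid's edge (34 mm gap), 210 mm from the hinge line, level with mid-thickness of the lid (6 mm above the rim when shut). Lifting takes 2 to 6 N on the way.
- lid_hinge (a point): Middle of the lid's hinge line, which runs along the chest's y at rim height (100 mm above the bench).
- stay_lower: Lower arm of the brass folding stay outside the chest's right-hand (-y) wall. Origin: on its foot pivot, 35 mm behind the chest's front face (foot set a few mm forward or back) and 25 mm below the rim. Both arms are 72 mm between pivots; lid pin 70 mm from the hinge line. The knuckle swings about this foot pivot, and lies low beside the chest when the lid is shut.
- stay_grip (a point): Middle of the red round grip at the stay's knuckle: 16 mm thick, 66 mm long along the chest's y, its middle 53 mm outside the right side faces. Locked, it stands about 70 mm in front of the hinge line and 20 mm above the rim, on arms sloping 43 degrees up to the back. To break: push equally down and towards the hinge, square to the arms; 2 to 5 N until past straight, then little.
- radius_block: Loose rosewood radius block, 120 x 55 x 24 mm, lying near the chest; leave alone. Origin: centre of its underside.
- guard: Loose blue plastic fretboard guard, 120 x 45 x 10 mm; leave alone. Origin: centre of its underside.
- dresser: Loose fret end dresser, a nickel blade in a light wooden handle, 115 x 22 x 22 mm; leave alone. Origin: centre of its underside.
- capo: Loose chrome capo, 85 x 50 x 14 mm; leave alone. Origin: centre of its underside.
- stay_pin (a joint): Stretch of the stay, m: 0 unstrained. Once the arms are in line and the lid is pulled on, the stay gives 1 mm per 15 N of tension; each newton of excess pull at the bar puts about 3.4 N on the stay, so the bar gives about 1 mm per 1.3 N. 2.7 mm (40 N in the stay, 12 N too much at the bar) counts as forced.

How it is judged:
On the way, in this order (a step that is already met when the one before it is completed fails the run):
1. the lid stands open on the locked stay, with the robot touching neither (value of joint stay above 2.37 rad and value of joint lid above 1.1 rad and contact force between anything else and chest below 0.1 N), for 0.4 s.
2. the stay is broken at its knuckle while the lid is still up (value of joint stay below 2.1 rad and value of joint lid above 0.8 rad), for 0.1 s.
At the end, for the whole second after the job is handed in: the lid is shut to within 0.03 rad (6 mm at the bar), the stay folded, the chest let go, and every bystander within 15 mm of where it lay (value of joint lid below 0.03 rad and value of joint stay below 0.6 rad and contact force between the fingers and chest below 0.1 N and distance of each of radius_block, guard, dresser, capo from where it was at the start of the episode below 0.015 m); the robot touches nothing.
It fails at once if the lid is forced against its stay (stay stretched over 2.7 mm) (value of joint stay_pin above 0.0027 m).
It fails at once if the stay is pushed or squeezed with more than 40 N (contact force between the fingers and stay_lower above 40 N).
It fails at once if the lid falls or slams shut (closing faster than 1.3 rad/s in the lower part of its swing) (value of joint lid below 0.5 rad and velocity of joint lid below -1.3 rad/s).
It fails at once if the stay is handled while the lid is below 0.7 rad (lid worked by its stay) (value of joint lid below 0.7 rad and contact force between the fingers and stay_lower above 0.5 N).
It fails at once if a bystander is moved more than 15 mm (distance of any of radius_block, guard, dresser, capo from where it was at the start of the episode above 0.015 m).
It also fails if it takes over 72 s, if anything falls off the work surface, if the arm or the gripper's body presses on something with over 40 N, if the wrist force passes 120 N, or if a joint passes its speed limit or range.

## Working session

There is one attempt and no reset: what is moved stays moved. The work goes in short steps, Python scripts to look and compute and a tool call to move; the robot and the scene stay as the last step left them, time stands still between calls to the robot, and variables do not carry over. Pictures are saved under pics/ and viewed, and the job is handed in when it is done.

Besides the shell and the picture viewer there is one more tool, called after "Request:" by a JSON object that holds its "method" and its "body", one argument or row to a line. servo_tool: Moves the arm, as the interface text tells. Its arguments: {"type":"object","properties":{"targets":{"type":"array"},"claw":{"type":"number"},"force":{"type":"number"}},"required":["targets"]}

```bash
mkdir -p pics; ls; python3 - <<'E'
from plant import monitor, capture
import cv2
s=monitor.read_state()
for k,v in s.items(): print(k,v)
for n in("scene","top","wrist"):
    c=capture(n); cv2.imwrite(f"pics/{n}0.png",c["image"])
    print(n,c["mtx"],c["dist_coeffs"],c["extrinsics"])
E
```

```text
pics
time 0.0
qpos [-1.27329874e+00  3.78102334e-01  7.95933470e-02  1.27436696e+00
 -1.02327633e-05  1.46050059e+00]
joint_vel [0.00068496 0.00075085 0.00109156 0.00194496 0.00109476 0.00010877]
tau [-4.91193769e-04 -4.63608849e+01  2.69872123e+01  2.07855063e-02
 -1.38320120e-04  6.35614494e-07]
position [ 0.22785152 -0.52722854  0.23832581]
orientation [ 0.14310739 -0.14325204  0.69319038 -0.69172698]
wrist_force [ 0.92348632 -0.41942951 -0.06063431]
torque [ 0.01793852  0.02564489 -0.03027788]
grip_width 0.08531295996322692
scene [[396.1494257    0.         259.36624104]
 [  0.         396.1494257  188.14829665]
 [  0.           0.           1.        ]] [-0.05182428  0.          0.          0.          0.        ] [[ 0.54579281  0.56834557 -0.61570572  1.15122379]
 [ 0.83788307 -0.37709934  0.39464928 -0.40156653]
 [-0.00788505 -0.73128613 -0.68202523  0.78515693]
 [ 0.          0.          0.          1.        ]]
top [[445.81036768   0.         252.78947171]
 [  0.         445.81036768 195.64952716]
 [  0.           0.           1.        ]] [-0.1013108  0.         0.         0.         0.       ] [[ 0.02514688 -0.98171528  0.18868691  0.3548363 ]
 [-0.99935528 -0.01984853  0.02991761 -0.0122284 ]
 [-0.02562542 -0.1893176  -0.98158147  1.21379113]
 [ 0.          0.          0.          1.        ]]
wrist [[271.96753973   0.         259.56203897]
 [  0.         271.96753973 194.38888608]
 [  0.           0.           1.        ]] [-0.04115275  0.          0.          0.          0.        ] [[ 0.39574301 -0.86921818 -0.29639032  0.30565565]
 [-0.91835586 -0.37567488 -0.12446248 -0.49485398]
 [-0.00316135  0.32144694 -0.94692231  0.37316935]
 [ 0.          0.          0.          1.        ]]
```

View pics/scene0.png

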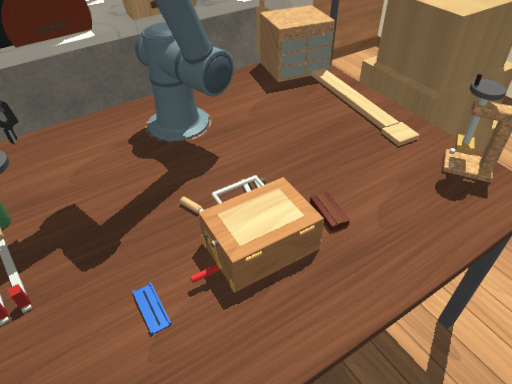

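View pics/top0.png

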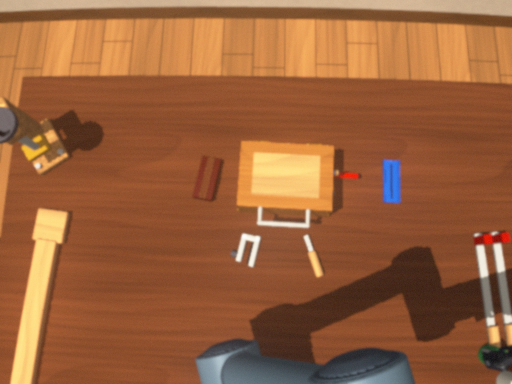

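View pics/wrist0.png

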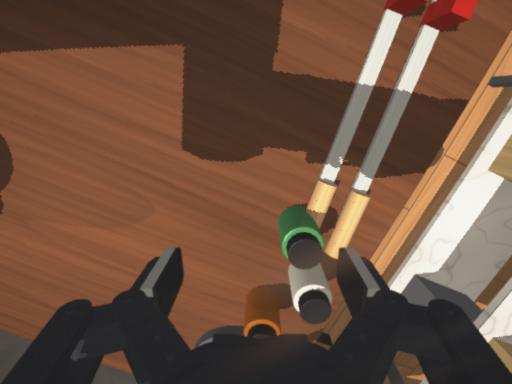

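The scene picture shows the chest with its red grip at (205,274). In the top picture the lid spans about (240,142) to (333,212), the bar is around (284,220), the grip around (348,175), the capo is at (248,248) and the dresser at (314,256).

```bash
cat > h.py <<'E'
import numpy as np, cv2
from plant import monitor, capture
def ray(c,px):
    p=cv2.undistortPoints(np.array([[px]],float),c["mtx"],np.array(c["dist_coeffs"]))[0,0]
    E=c["extrinsics"]; d=E[:3,:3]@np.array([p[0],p[1],1.]); return E[:3,3],d/np.linalg.norm(d)
def onz(c,px,z):
    o,d=ray(c,px); return o+d*(z-o[2])/d[2]
def proj(c,P):
    E=c["extrinsics"]; R=E[:3,:3].T; t=-R@E[:3,3]
    return cv2.projectPoints(np.array(P,float).reshape(-1,3),cv2.Rodrigues(R)[0],t,c["mtx"],np.array(c["dist_coeffs"]))[0][:,0]
def tri(rs):
    A=np.zeros((3,3));b=np.zeros(3)
    for o,d in rs:
        M=np.eye(3)-np.outer(d,d);A+=M;b+=M@o
    return np.linalg.solve(A,b)
E
python3 - <<'E'
from h import *
c=capture("top"); im=c["image"]; hsv=cv2.cvtColor(im,cv2.COLOR_BGR2HSV)
# lid mask
m=cv2.inRange(hsv,(8,60,150),(28,200,255)); m[:,:225]=0;m[:,345:]=0;m[:130]=0;m[220:]=0
k,_=cv2.findContours(m,cv2.RETR_EXTERNAL,cv2.CHAIN_APPROX_SIMPLE)
k=max(k,key=cv2.contourArea); bx=cv2.boxPoints(cv2.minAreaRect(k)); print(bx)
P=np.array([onz(c,p,.112) for p in bx]); print(P.round(4)); print(np.linalg.norm(P-np.roll(P,1,0),axis=1), P.mean(0))
print(cv2.approxPolyDP(k,5,True)[:,0])
r=cv2.inRange(hsv,(0,180,120),(6,255,255))|cv2.inRange(hsv,(174,180,120),(180,255,255)); r[:,:330]=0;r[:,375:]=0
print("red",cv2.boundingRect(r))
bright=cv2.inRange(hsv,(0,0,190),(180,50,255));
n,l,st,ce=cv2.connectedComponentsWithStats(bright)
for i in range(1,n):
    if st[i,4]>20 and 190<ce[i][0]<420 and 130<ce[i][1]<290: print(st[i],ce[i])
v=cv2.resize(im[130:290,190:420],None,fx=3,fy=3,interpolation=cv2.INTER_CUBIC); cv2.imwrite("pics/t1.png",v)
c=capture("scene"); v=cv2.resize(c["image"][160:350,120:360],None,fx=3,fy=3,interpolation=cv2.INTER_CUBIC); cv2.imwrite("pics/s1.png",v)
E
```

```text
[[225.      218.99997]
 [225.      130.99997]
 [338.      130.99997]
 [338.      218.99997]]
[[ 0.5058  0.0893  0.112 ]
 [ 0.7364  0.098   0.112 ]
 [ 0.7417 -0.1953  0.112 ]
 [ 0.5117 -0.1924  0.112 ]]
[0.28171455 0.23072279 0.29331909 0.23004714] [ 0.62392446 -0.05010182  0.112     ]
[[338 134]
 [295 131]
 [240 140]
 [238 150]
 [225 154]
 [225 177]
 [236 178]
 [225 180]
 [225 195]
 [236 198]
 [229 202]
 [236 207]
 [226 210]
 [255 207]
 [243 219]
 [257 219]
 [259 206]
 [261 219]
 [272 219]
 [262 214]
 [264 207]
 [303 210]
 [297 216]
 [305 219]
 [307 209]
 [310 218]
 [311 210]
 [331 211]
 [334 141]
 [314 141]]
red (337, 172, 22, 8)
[258 208  51  19 279] [283.05376344 221.17921147]
[236 234  24  33 344] [248.16860465 247.31976744]
[304 235   9  16  70] [308.1 242.7]
```

View pics/t1.png

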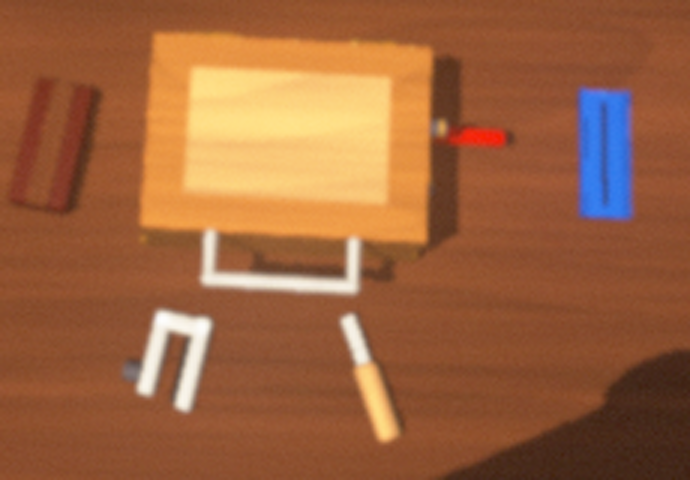

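View pics/s1.png

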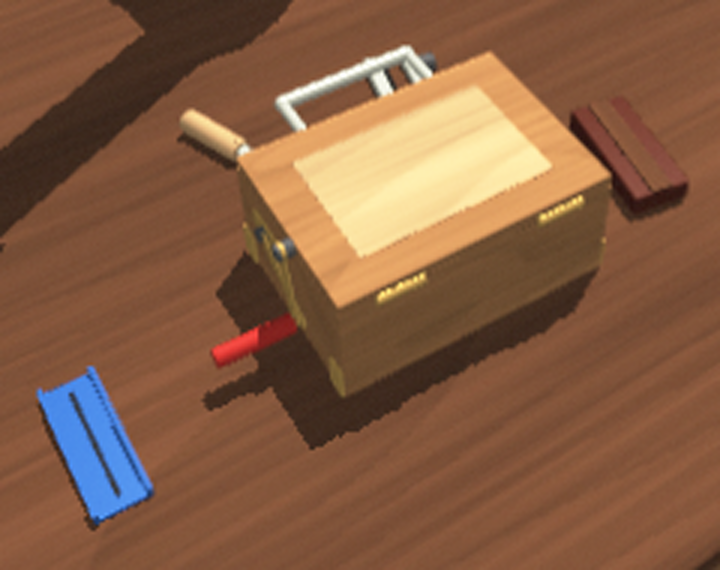

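```bash
python3 - <<'E'
from h import *
c=capture("top");s=capture("scene")
f=lambda u,v:(190+(u+.5)/3-.5,130+(v+.5)/3-.5)
g=lambda u,v:(120+(u+.5)/3-.5,160+(v+.5)/3-.5)
A=[onz(c,f(*p),.112)[:2].round(4) for p in [(152,33),(433,45),(430,243),(140,228)]]
B=[onz(s,g(*p),.112)[:2].round(4) for p in [(611,181),(340,306),(239,155),(490,53)]]
print("top BL,BR,FR,FL",A);print("scene",B)
for X in(A,B):
    X=np.array(X);print([np.linalg.norm(X[i]-X[i-1]).round(4) for i in range(4)],X.mean(0), [np.degrees(np.arctan2(*(d)[[0,1]])) for d in (X[0]-X[1],X[3]-X[2])])
print("bar top",[onz(c,f(*p),.106).round(4) for p in [(204,283),(356,287)]])
print("bar scene",[onz(s,g(*p),.106).round(4) for p in [(279,104),(409,51)]])
# tools
for n,pts,z in [("dresser",[(348,318),(388,438)],.015),("capo",[(160,315),(205,322),(145,392),(185,408)],.014),("capoknob",[(130,370)],.01),("guard",[(580,90),(630,218)],.01),("radius",[(40,80),(95,85),(70,212),(12,202)],.024)]:
    print(n,[onz(c,f(*p),z).round(3)[:2] for p in pts])
E
```

```text
top BL,BR,FR,FL [array([0.7107, 0.0572]), array([ 0.7045, -0.1844]), array([ 0.5325, -0.18  ]), array([0.5402, 0.062 ])]
scene [array([0.7144, 0.0517]), array([ 0.7013, -0.1804]), array([ 0.5325, -0.1733]), array([0.543 , 0.0607])]
[np.float64(0.1706), np.float64(0.2417), np.float64(0.1721), np.float64(0.2421)] [ 0.621975 -0.0613  ] [np.float64(1.4700160757226997), np.float64(1.8224326876328913)]
[np.float64(0.1716), np.float64(0.2325), np.float64(0.1689), np.float64(0.2342)] [ 0.6228   -0.060325] [np.float64(3.2304145597503404), np.float64(2.569241020148201)]
bar top [array([0.4958, 0.0075, 0.106 ]), array([ 0.4951, -0.119 ,  0.106 ])]
bar scene [array([ 0.493 , -0.1172,  0.106 ]), array([0.4967, 0.008 , 0.106 ])]
dresser [array([ 0.479, -0.121]), array([ 0.373, -0.157])]
capo [array([0.478, 0.048]), array([0.472, 0.007]), array([0.408, 0.059]), array([0.395, 0.023])]
capoknob [array([0.428, 0.074])]
guard [array([ 0.696, -0.338]), array([ 0.576, -0.38 ])]
radius [array([0.692, 0.165]), array([0.688, 0.114]), array([0.568, 0.132]), array([0.577, 0.185])]
```

```bash
cat >> h.py <<'E'
from scipy.spatial.transform import Rotation as R_
def axes(s=None):
    s=s or monitor.read_state(); return R_.from_quat(s["orientation"],scalar_first=True).as_matrix()
def togo(P,yaw_dir=None):
    """shift in tool mm to bring GRASP... TCP to P"""
    s=monitor.read_state(); A=axes(s)
    return (A.T@(np.array(P)-s["position"])*1000).round(1)
TH=np.radians(-1.7)
CX=np.array([np.cos(TH),np.sin(TH),0]);CY=np.array([-CX[1],CX[0],0])
C0=np.array([.622,-.061,0])
HINGE=C0+.085*CX+[0,0,.1]
def barpos(a): return HINGE-CX*(.21*np.cos(a)+.006*np.sin(a))+np.array([0,0,.21*np.sin(a)+.006*np.cos(a)])
E
python3 - <<'E'
from h import *
A=axes();print(A.round(3))
z=A[:,2]; print("z heading",np.degrees(np.arctan2(z[1],z[0])))
print("bar0",barpos(0),HINGE)
for a in (0,.3,.6,.9,1.2,1.4): print(a,barpos(a).round(3))
E
```

```text
[[-0.918 -0.     0.397]
 [-0.397  0.    -0.918]
 [-0.    -1.    -0.   ]]
z heading -66.63390351243042
bar0 [ 0.49705502 -0.05729172  0.106     ] [ 0.70696259 -0.06352163  0.1       ]
0 [ 0.497 -0.057  0.106]
0.3 [ 0.505 -0.058  0.168]
0.6 [ 0.53  -0.058  0.224]
0.9 [ 0.572 -0.06   0.268]
1.2 [ 0.625 -0.061  0.298]
1.4 [ 0.665 -0.062  0.308]
```

```bash
python3 - <<'E'
from h import *
print(togo([.496,-.057,.2]))
E
```

```text
[-432.7   39.2 -325.8]
```

Request:
{"method": "servo_tool", "body": {
  "targets": [
    [-22, 0, -16, -3],
    [-65, 0, -49, -9],
    [-108, 0, -81, -16],
    [-151, 0, -114, -23],
    [-195, 4, -147, -29],
    [-238, 9, -179, -36],
    [-281, 14, -212, -42],
    [-325, 20, -244, -49],
    [-368, 26, -277, -55],
    [-411, 34, -310, -62]
  ],
  "claw": 40,
  "force": 20
}}

```text
time: 1.35
position: [0.4642, -0.1126, 0.2107]
orientation: [-0.481, 0.48, -0.518, 0.519]
wrist_force: [1.5, -0.7, -0.4]
grip_width: 0.0398
```

Request:
{"method": "servo_tool", "body": {
  "targets": [
    [0, 0, 0, -3],
    [0, 0, 0, -3],
    [0, 0, 0, -3]
  ]
}}

```text
time: 1.65
position: [0.4632, -0.1146, 0.2105]
orientation: [-0.492, 0.493, -0.507, 0.508]
wrist_force: [0.2, -0.3, -0.3]
grip_width: 0.0398
```

```bash
python3 - <<'E'
from h import *
A=axes();z=A[:,2]; print("z heading",np.degrees(np.arctan2(z[1],z[0])));print(togo([.496,-.057,.16]),togo([.496,-.057,.094]),monitor.read_state()["position"])
c=capture("wrist"); cv2.imwrite("pics/w1.png",c["image"])
E
```

```text
z heading -1.7157954046289348
[-58.6  50.5  31. ] [-58.6 116.5  31. ] [ 0.46320934 -0.11464381  0.21054996]
```

View pics/w1.png

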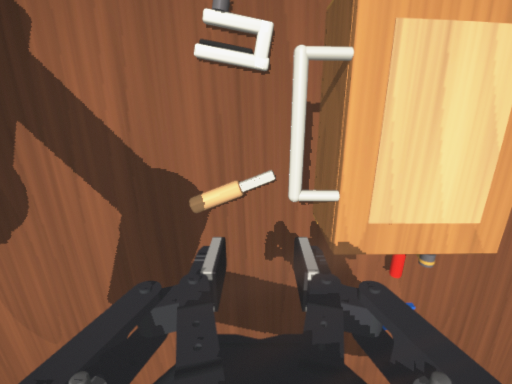

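The wrist view shows the bar upright from (299,50) to (296,195), clear of the capo and dresser. I'll move over its middle.

Request:
{"method": "servo_tool", "body": {
  "targets": [
    [-15, 10, 8, 0],
    [-30, 20, 16, 0],
    [-45, 35, 24, 0],
    [-59, 50, 31, 0],
    [-59, 50, 31, 0],
    [-59, 50, 31, 0]
  ]
}}

```text
time: 2.3
position: [0.4955, -0.0574, 0.1606]
orientation: [0.492, -0.493, 0.508, -0.507]
wrist_force: [1.0, 0.6, -0.0]
grip_width: 0.0402
```

```bash
python3 - <<'E'
from h import *
c=capture("wrist"); cv2.imwrite("pics/w2.png",c["image"])
print(monitor.read_state()["position"],togo([.496,-.057,.094]))
print(proj(c,[barpos(0)+d*CY for d in(-.06,0,.06)]))
E
```

```text
[ 0.49585671 -0.05753487  0.16106892] [-0.6 67.1  0.1]
[[259.81615124 283.87967499]
 [259.71690757 217.58170017]
 [259.59583177 137.22918876]]
```

View pics/w2.png

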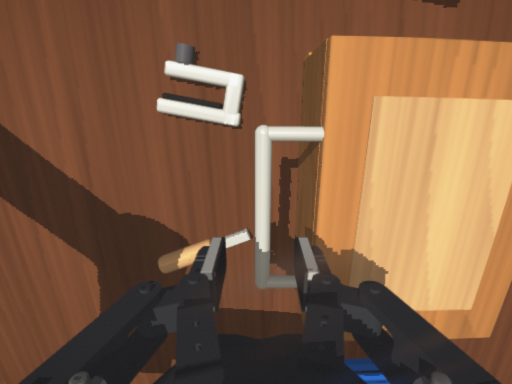

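The bar, at column 263, lies midway between the fingers (222 and 302), so I'll go down and close.

Request:
{"method": "servo_tool", "body": {
  "targets": [
    [0, 20, 1, 0],
    [0, 40, 1, 0],
    [0, 55, 1, 0],
    [0, 67, 1, 0],
    [0, 67, 1, 0],
    [0, 67, 1, 0]
  ]
}}

```text
time: 2.95
position: [0.4972, -0.0569, 0.0941]
orientation: [-0.493, 0.493, -0.507, 0.508]
wrist_force: [-0.1, -0.1, -1.1]
grip_width: 0.0401
```

Request:
{"method": "servo_tool", "body": {
  "targets": [
    [0, 0, 0, 0],
    [0, 0, 0, 0],
    [0, 0, 0, 0],
    [0, 0, 0, 0],
    [0, 0, 0, 0],
    [0, 0, 0, 0]
  ],
  "claw": 0,
  "force": 20
}}

```text
time: 3.55
position: [0.4976, -0.0566, 0.0944]
orientation: [-0.493, 0.493, -0.507, 0.508]
wrist_force: [-1.4, -1.6, 6.4]
grip_width: 0.0114
```

```bash
python3 - <<'E'
from h import *
print(monitor.read_state())
c=capture("scene");v=cv2.resize(c["image"][100:350,120:360],None,fx=2.4,fy=2.4); cv2.imwrite("pics/s2.png",v)
# arc table from the grasped pose, tool mm (y down, z fwd)
for a in np.arange(0,1.45,.1):
    d=barpos(a)-barpos(0); print(round(a,2),"y",round(-d[2]*1000,1),"z",round(d@CX*1000,1))
E
```

```text
{'time': 3.55, 'qpos': array([-2.39712502e-01,  3.24194669e-01, -3.90464543e-01,  8.54482614e-01,
       -4.58614524e-04,  1.35970612e+00]), 'joint_vel': array([ 1.08747206e-04, -9.44392753e-04, -4.31345679e-04,  4.72630855e-04,
        1.51186764e-03, -6.18393796e-05]), 'tau': array([  0.33406774, -37.45646596,  22.28233874,  -0.55808388,
         0.2050051 ,  -0.06150554]), 'position': array([ 0.49759702, -0.05659834,  0.09437656]), 'orientation': array([-0.49296653,  0.49261985, -0.5065223 ,  0.50768577]), 'wrist_force': array([-1.39346842, -1.57470657,  6.38235537]), 'torque': array([-0.09995887,  0.26929958, -0.10393035]), 'grip_width': 0.011425462337084474}
0.0 y -0.0 z 0.0
0.1 y -20.9 z 0.5
0.2 y -41.6 z 3.0
0.3 y -61.8 z 7.6
0.4 y -81.3 z 14.2
0.5 y -99.9 z 22.8
0.6 y -117.5 z 33.3
0.7 y -133.9 z 45.5
0.8 y -148.8 z 59.4
0.9 y -162.2 z 74.8
1.0 y -174.0 z 91.5
1.1 y -183.9 z 109.4
1.2 y -191.9 z 128.3
1.3 y -198.0 z 148.0
1.4 y -202.0 z 168.4
```

View pics/s2.png

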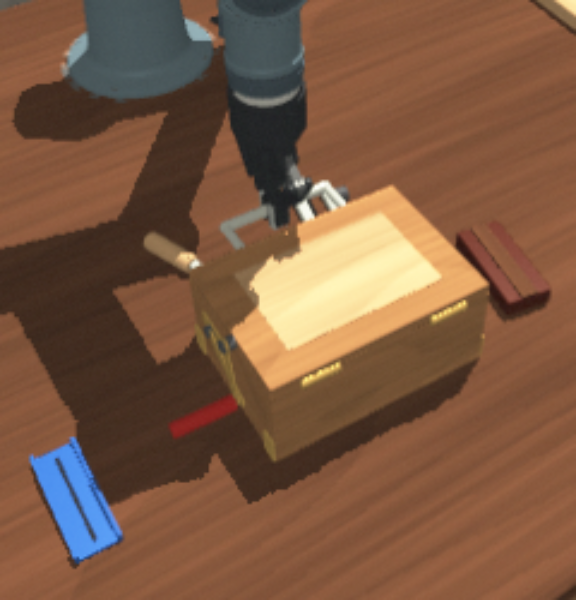

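The bar is gripped (11.4 mm). I'll raise it along the arc.

Request:
{"method": "servo_tool", "body": {
  "targets": [
    [0, -10, 0, 0],
    [0, -21, 0.5, 0],
    [0, -31, 1.5, 0],
    [0, -42, 3, 0],
    [0, -52, 5, 0],
    [0, -62, 7.5, 0],
    [0, -72, 11, 0],
    [0, -81, 14, 0],
    [0, -91, 18, 0],
    [0, -100, 23, 0]
  ]
}}

```text
time: 4.6
position: [0.5274, -0.0576, 0.1948]
orientation: [-0.496, 0.489, -0.504, 0.511]
wrist_force: [24.3, -2.1, -18.6]
grip_width: 0.0114
```

Request:
{"method": "servo_tool", "body": {
  "targets": [
    [0, -9, 5, 0],
    [0, -17.5, 10.5, 0],
    [0, -26, 16.5, 0],
    [0, -34, 22.5, 0],
    [0, -41.5, 29.5, 0],
    [0, -49, 36.5, 0],
    [0, -55.5, 44, 0],
    [0, -62, 52, 0],
    [0, -68, 60, 0],
    [0, -74, 68.5, 0]
  ]
}}

```text
time: 5.6
position: [0.5902, -0.0596, 0.2636]
orientation: [0.492, -0.493, 0.508, -0.507]
wrist_force: [13.3, -3.9, -25.5]
grip_width: 0.0113
```

```bash
cat >> h.py <<'E'
def ang(s=None):
    s=s or monitor.read_state(); g=s["position"]+[0,0,.0115]; d=g-HINGE
    r=-(d@CX); return np.arctan2(d[2],r), np.hypot(r,d[2])
E
python3 - <<'E'
from h import *
print(ang(),monitor.read_state()["wrist_force"])
c=capture("scene");v=cv2.resize(c["image"][60:310,100:360],None,fx=2.4,fy=2.4); cv2.imwrite("pics/s3.png",v)
E
```

```text
(np.float64(0.9824864085221263), np.float64(0.21054413044138842)) [ 13.2749704   -3.88361068 -25.54024008]
```

View pics/s3.png

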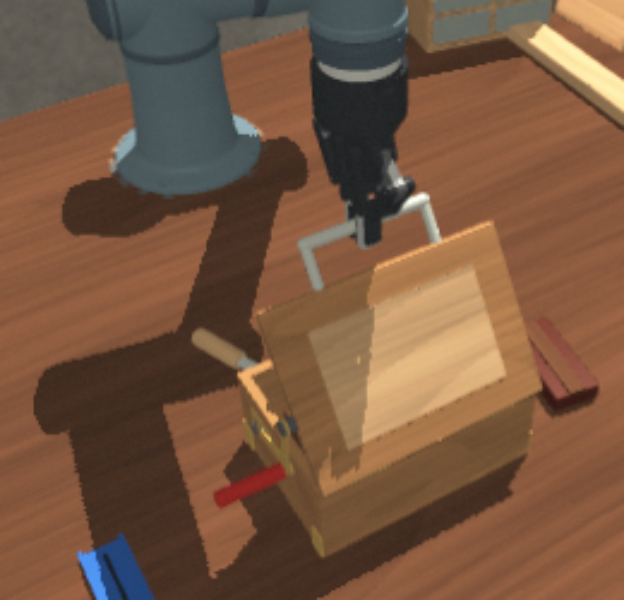

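Request:
{"method": "servo_tool", "body": {
  "targets": [
    [0, 3, 2, 0],
    [0, 0, 7.5, 0],
    [0, -3, 13, 0],
    [0, -6, 18, 0],
    [0, -8, 23.5, 0],
    [0, -10.5, 29, 0],
    [0, -10.5, 29, 0]
  ]
}}

```text
time: 6.35
position: [0.6177, -0.0606, 0.2798]
orientation: [-0.492, 0.493, -0.506, 0.508]
wrist_force: [-2.4, -5.1, 1.8]
grip_width: 0.011
```

```bash
cat >> h.py <<'E'
def tf():
    s=monitor.read_state(); a,r=ang(s); f=s["wrist_force"]; fx=f@CX
    print("t %.2f lid %.4f r %.4f tang %.2f radial %.2f"%(s["time"],a,r,fx*np.sin(a)+f[2]*np.cos(a),-fx*np.cos(a)+f[2]*np.sin(a)), s["grip_width"])
E
python3 - <<'E'
from h import *
tf()
for a in np.arange(1.1,1.46,.02):
    d=barpos(a)-barpos(1.16); print(round(a,2),"y",round(-d[2]*1000,1),"z",round(d@CX*1000,1))
E
```

```text
t 6.35 lid 1.1341 r 0.2111 tang -1.28 radial 2.62 0.010968892296955563
1.1 y 5.0 z -11.2
1.12 y 3.3 z -7.5
1.14 y 1.6 z -3.8
1.16 y -0.0 z 0.0
1.18 y -1.5 z 3.8
1.2 y -3.0 z 7.7
1.22 y -4.3 z 11.6
1.24 y -5.6 z 15.5
1.26 y -6.8 z 19.4
1.28 y -8.0 z 23.4
1.3 y -9.0 z 27.4
1.32 y -10.0 z 31.4
1.34 y -10.9 z 35.5
1.36 y -11.7 z 39.6
1.38 y -12.4 z 43.6
1.4 y -13.0 z 47.8
1.42 y -13.6 z 51.9
1.44 y -14.1 z 56.0
```

Request:
{"method": "servo_tool", "body": {
  "targets": [
    [0, -0.8, 2, 0],
    [0, -1.5, 4, 0],
    [0, -1.5, 4, 0]
  ]
}}

```text
time: 6.65
position: [0.6211, -0.0607, 0.2814]
orientation: [-0.492, 0.493, -0.507, 0.508]
wrist_force: [-3.5, -4.5, 2.9]
grip_width: 0.0112
```

```bash
python3 -c "
from h import *
tf()"
```

```text
t 6.65 lid 1.1518 r 0.2112 tang -1.92 radial 4.07 0.011227876098026167
```

Request:
{"method": "servo_tool", "body": {
  "targets": [
    [0, -0.7, 2, 0],
    [0, -1.4, 4, 0],
    [0, -1.4, 4, 0]
  ]
}}

```text
time: 6.95
position: [0.6251, -0.0608, 0.283]
orientation: [-0.492, 0.493, -0.506, 0.508]
wrist_force: [-3.5, -5.2, 3.9]
grip_width: 0.0111
```

```bash
python3 -c "
from h import *
tf()
c=capture('scene');v=cv2.resize(c['image'][60:310,100:360],None,fx=2.4,fy=2.4); cv2.imwrite('pics/s4.png',v)"
```

```text
t 6.95 lid 1.1724 r 0.2110 tang -1.63 radial 4.88 0.01110934650264228
```

View pics/s4.png

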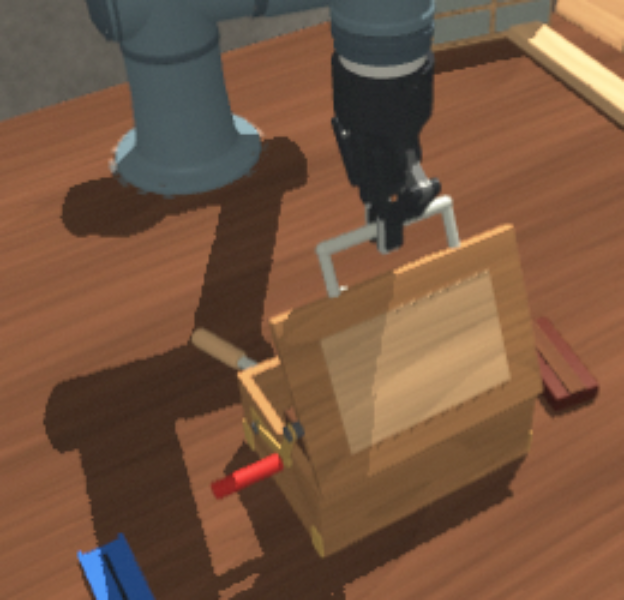

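The red grip (about (246,476) in the crop) is still low, so the stay is not yet straight. I'll continue in 4 mm steps.

Request:
{"method": "servo_tool", "body": {
  "targets": [
    [0, -0.7, 2, 0],
    [0, -1.3, 4, 0],
    [0, -1.3, 4, 0]
  ]
}}

```text
time: 7.3
position: [0.6292, -0.0609, 0.2846]
orientation: [-0.492, 0.493, -0.506, 0.508]
wrist_force: [-4.7, -4.0, 4.6]
grip_width: 0.0108
```

```bash
python3 -c "
from h import *
tf()"
```

```text
t 7.30 lid 1.1930 r 0.2110 tang -2.53 radial 5.98 0.01084215941822694
```

Request:
{"method": "servo_tool", "body": {
  "targets": [
    [0, -0.6, 2, 0],
    [0, -1.2, 4, 0],
    [0, -1.2, 4, 0]
  ]
}}

```text
time: 7.6
position: [0.6333, -0.0611, 0.2861]
orientation: [-0.493, 0.493, -0.506, 0.508]
wrist_force: [-4.6, -4.8, 5.5]
grip_width: 0.0111
```

```bash
python3 -c "
from h import *
tf()"
```

```text
t 7.60 lid 1.2137 r 0.2109 tang -2.27 radial 6.67 0.011052640135822732
```

Request:
{"method": "servo_tool", "body": {
  "targets": [
    [0, -0.6, 2, 0],
    [0, -1.2, 4, 0],
    [0, -1.2, 4, 0]
  ]
}}

```text
time: 7.9
position: [0.6374, -0.0612, 0.2874]
orientation: [-0.493, 0.493, -0.506, 0.508]
wrist_force: [-3.7, -5.2, 6.4]
grip_width: 0.0113
```

```bash
python3 -c "
from h import *
tf()
c=capture('scene');v=cv2.resize(c['image'][60:310,100:360],None,fx=2.4,fy=2.4); cv2.imwrite('pics/s5.png',v)"
```

```text
t 7.90 lid 1.2340 r 0.2107 tang -1.19 radial 7.23 0.011276506521510054
```

View pics/s5.png

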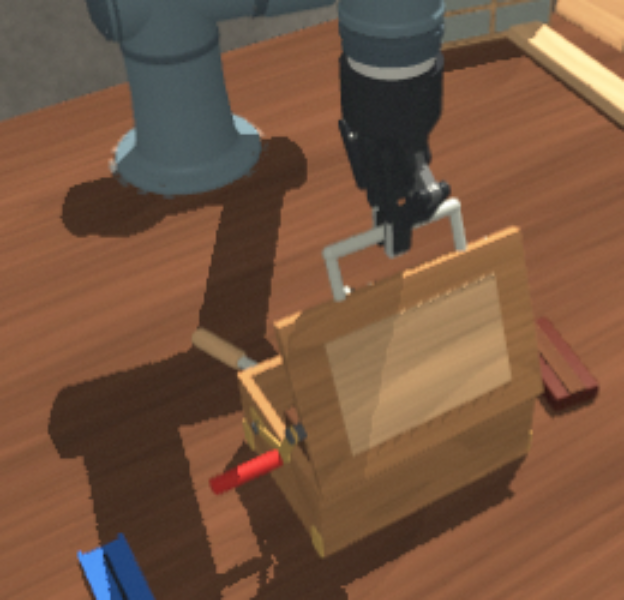

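```bash
cat >> h.py <<'E'
def red(c,x0=0,x1=512,y0=0,y1=384):
    hsv=cv2.cvtColor(c["image"],cv2.COLOR_BGR2HSV)
    r=cv2.inRange(hsv,(0,170,70),(7,255,255))|cv2.inRange(hsv,(173,170,70),(180,255,255))
    m=np.zeros_like(r);m[y0:y1,x0:x1]=r[y0:y1,x0:x1]
    n,l,st,ce=cv2.connectedComponentsWithStats(m)
    i=1+np.argmax(st[1:,4]); k=(l==i).astype(np.uint8)
    ct=max(cv2.findContours(k,cv2.RETR_EXTERNAL,cv2.CHAIN_APPROX_NONE)[0],key=cv2.contourArea)
    (cx,cy),wh,an=cv2.minAreaRect(ct); return (cx,cy),wh,st[i]
def knuckle(show=True):
    t=capture("top");s=capture("scene")
    a=red(t,325,400,100,230);b=red(s,150,260,200,330)
    rs=[ray(t,a[0]),ray(s,b[0])];P=tri(rs)
    gap=abs(np.dot(rs[1][0]-rs[0][0],np.cross(rs[0][1],rs[1][1]))/np.linalg.norm(np.cross(rs[0][1],rs[1][1])))
    d=P-HINGE; print("grip",P.round(4),"gap",gap.round(4),"front of hinge %.1f above rim %.1f side %.1f mm"%(-d@CX*1e3,d[2]*1e3,d@CY*1e3),a,b)
    return P
E
python3 -c "
from h import *
knuckle()"
```

```text
grip [ 0.6499 -0.2273  0.1082] gap 0.0013 front of hinge 52.2 above rim 8.2 side -165.4 mm ((351.0, 166.0), (8.0, 26.0), array([338, 162,  27,   9, 192], dtype=int32)) ((202.10826110839844, 256.11859130859375), (8.021234512329102, 31.37419891357422), array([187, 247,  31,  19, 241], dtype=int32))
```

Request:
{"method": "servo_tool", "body": {
  "targets": [
    [0, -0.5, 2, 0],
    [0, -1.1, 4, 0],
    [0, -1.1, 4, 0]
  ]
}}

```text
time: 8.35
position: [0.6415, -0.0614, 0.2887]
orientation: [-0.493, 0.493, -0.506, 0.509]
wrist_force: [-5.0, -4.6, 6.1]
grip_width: 0.0108
```

```bash
python3 -c "
from h import *
tf()"
```

```text
t 8.35 lid 1.2544 r 0.2106 tang -2.75 radial 7.30 0.010848777782257502
```

Request:
{"method": "servo_tool", "body": {
  "targets": [
    [0, -0.5, 2, 0],
    [0, -1, 4, 0],
    [0, -1, 4, 0]
  ]
}}

```text
time: 8.65
position: [0.6456, -0.0615, 0.2899]
orientation: [-0.493, 0.492, -0.506, 0.509]
wrist_force: [-3.6, -4.2, 6.1]
grip_width: 0.0111
```

```bash
python3 -c "
from h import *
tf();knuckle()"
```

```text
t 8.65 lid 1.2748 r 0.2105 tang -1.56 radial 6.82 0.011101269406131608
grip [ 0.6472 -0.227   0.1097] gap 0.0016 front of hinge 54.8 above rim 9.7 side -165.2 mm ((351.0852966308594, 166.8911590576172), (26.076810836791992, 7.899739742279053), array([338, 163,  27,   9, 193], dtype=int32)) ((201.6317138671875, 254.7853546142578), (7.962105751037598, 30.94046401977539), array([187, 246,  30,  19, 238], dtype=int32))
```

Request:
{"method": "servo_tool", "body": {
  "targets": [
    [0, -0.5, 2, 0],
    [0, -0.9, 4, 0],
    [0, -0.9, 4, 0]
  ]
}}

```text
time: 9.05
position: [0.6497, -0.0617, 0.2909]
orientation: [-0.493, 0.492, -0.506, 0.509]
wrist_force: [-4.3, -4.4, 8.1]
grip_width: 0.0111
```

```bash
python3 -c "
from h import *
tf()"
```

```text
t 9.05 lid 1.2949 r 0.2104 tang -1.85 radial 8.93 0.011110064552153062
```

Request:
{"method": "servo_tool", "body": {
  "targets": [
    [0, -0.4, 2, 0],
    [0, -0.9, 4, 0],
    [0, -0.9, 4, 0]
  ]
}}

```text
time: 9.35
position: [0.6538, -0.0618, 0.2919]
orientation: [-0.493, 0.492, -0.506, 0.509]
wrist_force: [-3.8, -4.5, 8.1]
grip_width: 0.0109
```

```bash
python3 -c "
from h import *
tf();knuckle()"
```

```text
t 9.35 lid 1.3151 r 0.2103 tang -1.50 radial 8.77 0.010921551783540843
grip [ 0.6456 -0.2266  0.1138] gap 0.0004 front of hinge 56.5 above rim 13.8 side -164.8 mm ((351.0, 167.0), (8.0, 26.0), array([338, 163,  27,   9, 198], dtype=int32)) ((201.0000457763672, 253.0000457763672), (8.049844741821289, 31.304948806762695), array([186, 244,  31,  19, 235], dtype=int32))
```

Request:
{"method": "servo_tool", "body": {
  "targets": [
    [0, -0.6, 2, 0],
    [0, -1.2, 4, 0],
    [0, -1.2, 4, 0]
  ]
}}

```text
time: 9.75
position: [0.6578, -0.0619, 0.2929]
orientation: [-0.493, 0.492, -0.506, 0.509]
wrist_force: [-3.0, -5.6, 6.0]
grip_width: 0.0113
```

```bash
python3 -c "
from h import *
tf()"
```

```text
t 9.75 lid 1.3348 r 0.2102 tang -1.33 radial 6.50 0.01134429416759575
```

Request:
{"method": "servo_tool", "body": {
  "targets": [
    [0, -0.6, 2, 0],
    [0, -1.1, 4, 0],
    [0, -1.1, 4, 0]
  ]
}}

```text
time: 10.05
position: [0.662, -0.0621, 0.2937]
orientation: [-0.493, 0.492, -0.506, 0.509]
wrist_force: [-2.7, -5.1, 6.3]
grip_width: 0.011
```

```bash
python3 -c "
from h import *
tf();knuckle()"
```

```text
t 10.05 lid 1.3551 r 0.2101 tang -1.09 radial 6.71 0.011014540131835534
grip [ 0.6411 -0.2266  0.1209] gap 0.0001 front of hinge 61.0 above rim 20.9 side -165.0 mm ((351.5, 168.0), (8.0, 27.0), array([338, 164,  28,   9, 197], dtype=int32)) ((199.50003051757812, 249.50003051757812), (7.602630615234375, 31.752164840698242), array([185, 240,  30,  19, 220], dtype=int32))
```

Request:
{"method": "servo_tool", "body": {
  "targets": [
    [0, -0.3, 1.5, 0],
    [0, -0.7, 3, 0],
    [0, -0.7, 3, 0]
  ]
}}

```text
time: 10.45
position: [0.6642, -0.0622, 0.2942]
orientation: [-0.492, 0.493, -0.506, 0.509]
wrist_force: [-4.4, -5.9, 5.4]
grip_width: 0.0113
```

```bash
python3 -c "
from h import *
tf();knuckle()"
```

```text
t 10.45 lid 1.3659 r 0.2101 tang -3.06 radial 6.14 0.01130644615312013
grip [ 0.6325 -0.2269  0.1294] gap 0.0013 front of hinge 69.6 above rim 29.4 side -165.5 mm ((352.5745849609375, 170.58287048339844), (26.96268081665039, 8.04150104522705), array([339, 166,  28,  10, 197], dtype=int32)) ((197.4320068359375, 244.35552978515625), (7.71757173538208, 31.775104522705078), array([183, 235,  30,  19, 233], dtype=int32))
```

Request:
{"method": "servo_tool", "body": {
  "targets": [
    [0, -0.3, 1.5, 0],
    [0, -0.6, 3, 0],
    [0, -0.6, 3, 0]
  ]
}}

```text
time: 10.85
position: [0.6665, -0.0622, 0.2947]
orientation: [-0.492, 0.493, -0.506, 0.508]
wrist_force: [-6.5, -4.7, 6.4]
grip_width: 0.0111
```

```bash
python3 -c "
from h import *
tf();knuckle()"
```

```text
t 10.85 lid 1.3768 r 0.2102 tang -4.99 radial 7.52 0.011090103754589523
grip [ 0.6336 -0.2264  0.1275] gap 0.0006 front of hinge 68.5 above rim 27.5 side -165.0 mm ((352.0911560058594, 170.26795959472656), (26.069181442260742, 8.304295539855957), array([339, 166,  27,  10, 202], dtype=int32)) ((197.8172607421875, 245.17422485351562), (7.71757173538208, 31.775104522705078), array([183, 236,  31,  19, 236], dtype=int32))
```

The knuckle jumped about 12 mm and the pull then rose to 5 N, so the stay has snapped over. I'll ease back.

Request:
{"method": "servo_tool", "body": {
  "targets": [
    [0, 0.3, -1.5, 0],
    [0, 0.6, -3, 0],
    [0, 0.7, -4, 0],
    [0, 0.7, -4, 0]
  ]
}}

```text
time: 11.35
position: [0.6638, -0.0621, 0.2942]
orientation: [-0.493, 0.492, -0.506, 0.509]
wrist_force: [-2.0, -5.1, 4.2]
grip_width: 0.0111
```

```bash
python3 -c "
from h import *
tf();knuckle()
c=capture('scene');v=cv2.resize(c['image'][60:310,100:360],None,fx=2.4,fy=2.4); cv2.imwrite('pics/s6.png',v)"
```

```text
t 11.35 lid 1.3640 r 0.2102 tang -0.98 radial 4.47 0.01106232559982568
grip [ 0.6328 -0.2267  0.1298] gap 0.0015 front of hinge 69.3 above rim 29.8 side -165.3 mm ((352.54742431640625, 170.45669555664062), (26.926742553710938, 8.127971649169922), array([339, 166,  28,  10, 199], dtype=int32)) ((197.62464904785156, 244.26487731933594), (7.71757173538208, 31.349308013916016), array([183, 235,  30,  19, 233], dtype=int32))
```

View pics/s6.png

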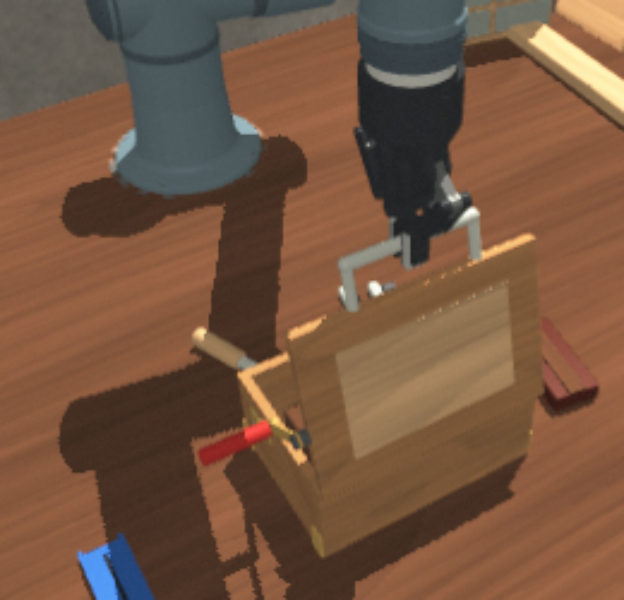

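The red grip now stands high (crop (235,442)) and the arms are in line, so the stay is locked. I'll release and rise clear.

Request:
{"method": "servo_tool", "body": {
  "targets": [
    [0, 0, 0, 0],
    [0, 0, 0, 0],
    [0, 0, 0, 0],
    [0, 0, 0, 0],
    [0, -10, 0, 0],
    [0, -25, 0, 0],
    [0, -45, 0, 0],
    [0, -60, 0, 0],
    [0, -60, 0, 0],
    [0, -60, 0, 0]
  ],
  "claw": 40
}}

```text
time: 12.5
position: [0.6638, -0.0609, 0.351]
orientation: [-0.493, 0.493, -0.507, 0.507]
wrist_force: [0.5, -0.1, -1.2]
grip_width: 0.0397
```

Request:
{"method": "servo_tool", "body": {
  "targets": [
    [0, 0, 0, 0],
    [0, 0, 0, 0],
    [0, 0, 0, 0]
  ]
}}

```text
time: 12.8
position: [0.6631, -0.061, 0.3506]
orientation: [0.493, -0.493, 0.508, -0.507]
wrist_force: [-1.0, 0.3, 0.5]
grip_width: 0.0397
```

```bash
python3 -c "
from h import *
tf();P=knuckle()
print(monitor.read_state()['wrist_force'])
c=capture('scene');v=cv2.resize(c['image'][30:310,100:360],None,fx=2.1,fy=2.1); cv2.imwrite('pics/s7.png',v)
c=capture('top');cv2.imwrite('pics/t7.png',c['image'])
c=capture('wrist');cv2.imwrite('pics/w7.png',c['image'])
"
```

```text
t 12.80 lid 1.4047 r 0.2657 tang -0.88 radial 0.65 0.039664369840532225
grip [ 0.6325 -0.2266  0.1304] gap 0.0013 front of hinge 69.6 above rim 30.4 side -165.2 mm ((352.54864501953125, 170.478515625), (26.921875, 8.133641242980957), array([339, 166,  28,  10, 199], dtype=int32)) ((197.49998474121094, 244.0), (8.009693145751953, 31.382244110107422), array([183, 235,  30,  19, 241], dtype=int32))
[-0.38175333 -0.56861771  0.11256977]
```

View pics/s7.png

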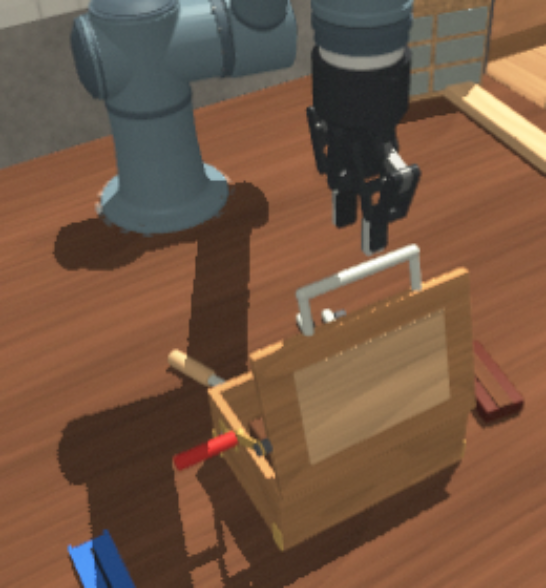

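View pics/w7.png

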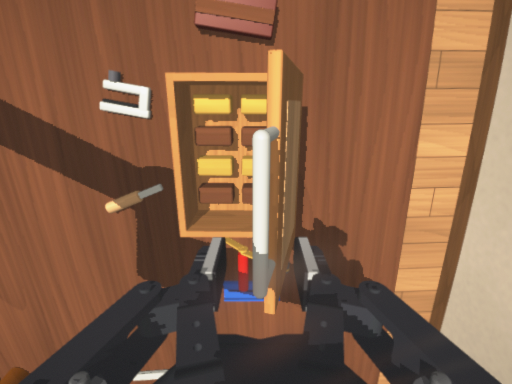

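View pics/t7.png

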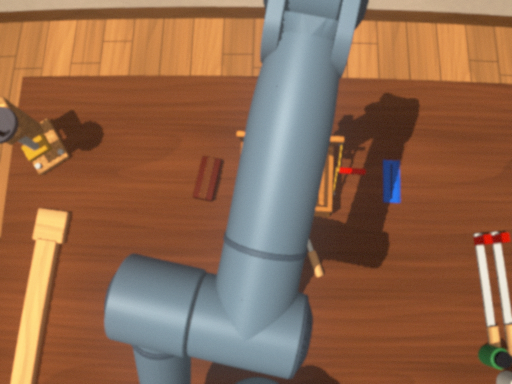

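```bash
python3 -c "
from h import *
G=HINGE+CX*(-.0696)+CY*(-.184)
for z in (.351,.2,.112):
    G[2]=z; print(G.round(4),np.hypot(G[0],G[1]),togo(G))
"
```

```text
[ 0.6319 -0.2454  0.351 ] 0.6779016890740609 [185.1   0.3 -26.1]
[ 0.6319 -0.2454  0.2   ] 0.6779016890740609 [185.1 151.3 -26.1]
[ 0.6319 -0.2454  0.112 ] 0.6779016890740609 [185.1 239.3 -26.1]
```

Request:
{"method": "servo_tool", "body": {
  "targets": [
    [15, -3, -2, 0],
    [45, -3, -6, 0],
    [80, -3, -11, 0],
    [115, -3, -16, 0],
    [150, -3, -21, 0],
    [185, 0, -26, 0],
    [185, 30, -26, 0],
    [185, 60, -26, 0],
    [185, 90, -26, 0],
    [185, 90, -26, 0]
  ]
}}

```text
time: 14.05
position: [0.6284, -0.2449, 0.2558]
orientation: [0.491, -0.494, 0.511, -0.504]
wrist_force: [-0.5, 0.5, 0.2]
grip_width: 0.0402
```

Request:
{"method": "servo_tool", "body": {
  "targets": [
    [0, 30, 0, 0],
    [0, 60, 0, 0],
    [0, 60, 0, 0]
  ]
}}

```text
time: 14.35
position: [0.6302, -0.245, 0.1987]
orientation: [0.492, -0.494, 0.509, -0.505]
wrist_force: [-0.7, 0.4, -0.4]
grip_width: 0.04
```

```bash
python3 -c "
from h import *
G=HINGE+CX*(-.0696)+CY*(-.184);G[2]=.112
print(monitor.read_state()['position'],togo(G))
c=capture('wrist');cv2.imwrite('pics/w8.png',c['image'])
Q=HINGE+CX*(-.0696)+np.array([0,0,.030])
print(proj(c,[Q+CY*s for s in (-.14,-.173,-.206)]))
c=capture('scene');v=cv2.resize(c['image'][30:310,100:360],None,fx=2.1,fy=2.1); cv2.imwrite('pics/s8.png',v)
"
```

```text
[ 0.63016446 -0.24496975  0.19871366] [ 0.6 86.7  2.3]
[[260.48330578 157.26246602]
 [260.44367607 198.46072573]
 [260.40628836 235.82210396]]
```

View pics/w8.png

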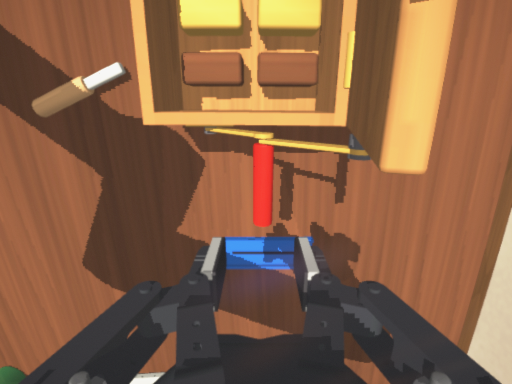

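View pics/s8.png

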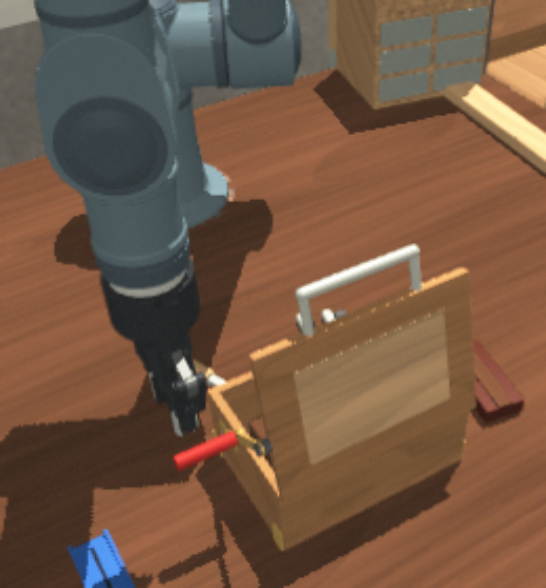

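The wrist view has the grip at column 263, rows 143–226, centred between the fingers and ending about 8 mm nearer the chest than I assumed. I'll shift 6 mm towards the chest and go down around it.

Request:
{"method": "servo_tool", "body": {
  "targets": [
    [-6, 20, 0, 0],
    [-6, 45, 0, 0],
    [-6, 65, 0, 0],
    [-6, 80, 0, 0],
    [-6, 87, 0, 0],
    [-6, 87, 0, 0]
  ]
}}

```text
time: 15.05
position: [0.6332, -0.2398, 0.1157]
orientation: [-0.493, 0.493, -0.506, 0.508]
wrist_force: [0.3, 0.4, 0.6]
grip_width: 0.04
```

```bash
python3 -c "
from h import *
s=monitor.read_state();print(s['position'],s['wrist_force'])
c=capture('wrist');cv2.imwrite('pics/w9.png',c['image'])
c=capture('scene');v=cv2.resize(c['image'][30:310,100:360],None,fx=2.1,fy=2.1); cv2.imwrite('pics/s9.png',v)
"
```

```text
[ 0.63322162 -0.2398233   0.11570242] [0.33990952 0.44706066 0.59929986]
```

View pics/w9.png

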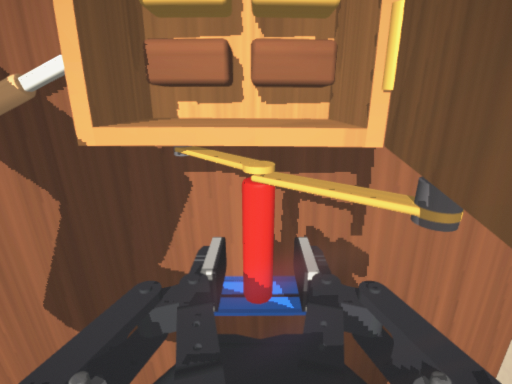

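View pics/s9.png

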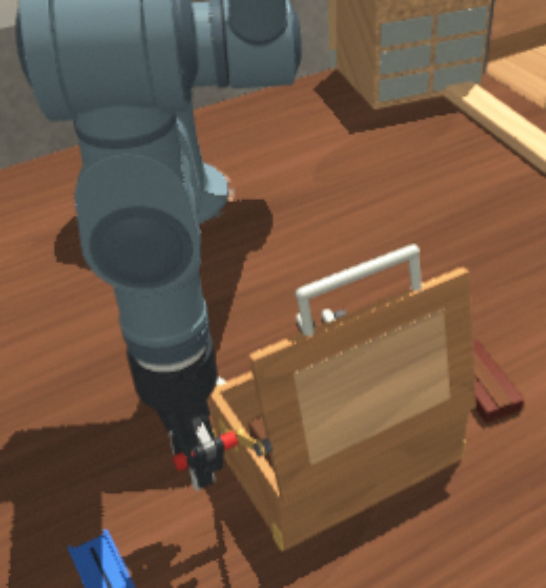

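The grip (column 259) is inside the open jaws. Next I'll push with the front finger, down and towards the hinge, in small steps.

Request:
{"method": "servo_tool", "body": {
  "targets": [
    [0, 3, 2, 0],
    [0, 6, 5, 0],
    [0, 6, 8, 0],
    [0, 6, 8, 0]
  ]
}}

```text
time: 15.55
position: [0.6407, -0.2394, 0.1083]
orientation: [-0.493, 0.493, -0.507, 0.507]
wrist_force: [-1.0, 0.2, 0.2]
grip_width: 0.0399
```

Request:
{"method": "servo_tool", "body": {
  "targets": [
    [0, 1, 1.5, 0],
    [0, 2, 3, 0],
    [0, 2, 3, 0]
  ]
}}

```text
time: 15.85
position: [0.6434, -0.2395, 0.1061]
orientation: [0.493, -0.493, 0.507, -0.507]
wrist_force: [0.3, -0.5, -0.1]
grip_width: 0.0398
```

Request:
{"method": "servo_tool", "body": {
  "targets": [
    [0, 1.5, 1.5, 0],
    [0, 3, 3, 0],
    [0, 3, 3, 0]
  ]
}}

```text
time: 16.15
position: [0.6461, -0.2396, 0.103]
orientation: [0.493, -0.493, 0.507, -0.507]
wrist_force: [-0.7, -0.8, 0.6]
grip_width: 0.0401
```

```bash
python3 -c "
from h import *
s=monitor.read_state();print(s['position'],s['wrist_force'])
c=capture('wrist');cv2.imwrite('pics/w10.png',c['image'])
"
```

```text
[ 0.6460838  -0.2396325   0.10301054] [-0.67315779 -0.79163953  0.60077509]
```

View pics/w10.png

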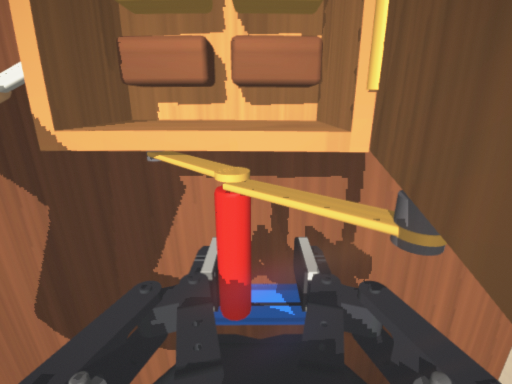

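Contact is about to happen (grip edge at column 217, finger at 216). I'll keep going diagonally.

Request:
{"method": "servo_tool", "body": {
  "targets": [
    [0, 1.5, 1.5, 0],
    [0, 3, 3, 0],
    [0, 3, 3, 0]
  ]
}}

```text
time: 16.5
position: [0.6493, -0.2397, 0.1]
orientation: [0.493, -0.493, 0.507, -0.507]
wrist_force: [-1.7, 0.6, 0.0]
grip_width: 0.0401
```

Request:
{"method": "servo_tool", "body": {
  "targets": [
    [0, 1.5, 1.5, 0],
    [0, 3, 3, 0],
    [0, 3, 3, 0]
  ]
}}

```text
time: 16.8
position: [0.6523, -0.2398, 0.097]
orientation: [0.493, -0.493, 0.507, -0.507]
wrist_force: [-2.1, 0.5, -0.7]
grip_width: 0.04
```

Request:
{"method": "servo_tool", "body": {
  "targets": [
    [0, 1.5, 1.5, 0],
    [0, 3, 3, 0],
    [0, 3, 3, 0]
  ]
}}

```text
time: 17.1
position: [0.6549, -0.2398, 0.0939]
orientation: [0.493, -0.493, 0.507, -0.507]
wrist_force: [-3.0, -0.1, 1.0]
grip_width: 0.0398
```

```bash
python3 -c "
from h import *
s=monitor.read_state();print(s['position'],s['wrist_force'])
c=capture('wrist');cv2.imwrite('pics/w11.png',c['image'])
"
```

```text
[ 0.65492154 -0.23980882  0.09394031] [-3.04738404 -0.13943339  1.00603695]
```

View pics/w11.png

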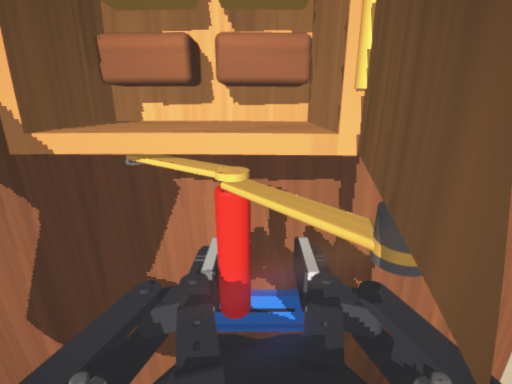

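The grip is moving with the finger at about 3 N, so I'll carry on.

Request:
{"method": "servo_tool", "body": {
  "targets": [
    [0, 1.5, 1.5, 0],
    [0, 3, 3, 0],
    [0, 4.5, 4.5, 0],
    [0, 6, 6, 0],
    [0, 6, 6, 0]
  ]
}}

```text
time: 17.65
position: [0.6595, -0.2398, 0.0873]
orientation: [0.492, -0.494, 0.508, -0.506]
wrist_force: [-6.3, 0.4, -0.6]
grip_width: 0.0403
```

Request:
{"method": "servo_tool", "body": {
  "targets": [
    [0, 1.5, 1.5, 0],
    [0, 3.5, 3, 0],
    [0, 5.5, 4.5, 0],
    [0, 7, 6, 0],
    [0, 7, 6, 0]
  ]
}}

```text
time: 18.15
position: [0.6635, -0.2397, 0.0795]
orientation: [0.491, -0.494, 0.51, -0.505]
wrist_force: [-10.4, -0.3, -0.3]
grip_width: 0.0399
```

```bash
python3 -c "
from h import *
s=monitor.read_state();print(s['position'],s['wrist_force'])
knuckle()
c=capture('wrist');cv2.imwrite('pics/w12.png',c['image'])
c=capture('scene');v=cv2.resize(c['image'][30:310,100:360],None,fx=2.1,fy=2.1); cv2.imwrite('pics/s12.png',v)
"
```

```text
[ 0.663547   -0.23972823  0.07951802] [-10.41648125  -0.2542675   -0.3219691 ]
grip [ 0.6517 -0.2007  0.1013] gap 0.0014 front of hinge 51.2 above rim 1.3 side -138.8 mm ((339.70001220703125, 165.60000610351562), (3.5777084827423096, 7.602630138397217), array([337, 162,   6,   8,  29], dtype=int32)) ((213.1896514892578, 253.22410583496094), (7.242117881774902, 7.984899520874023), array([209, 249,   9,  10,  60], dtype=int32))
```

View pics/w12.png

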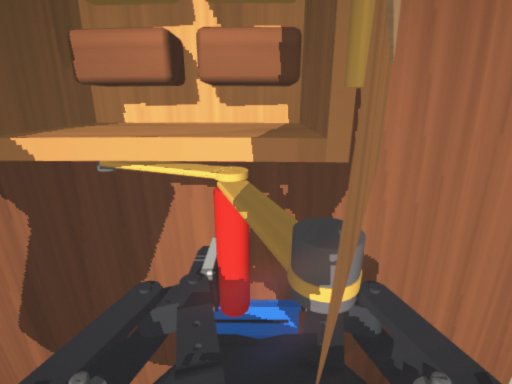

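View pics/s12.png

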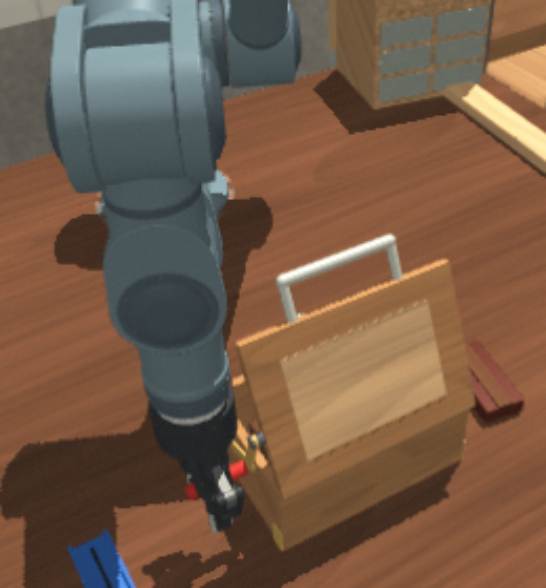

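The stay is clearly broken, with the arms well bent and the lid still up. I'll back the finger off, slide out sideways past the grip's end, then rise.

Request:
{"method": "servo_tool", "body": {
  "targets": [
    [0, 0, -3, 0],
    [0, 0, -6, 0],
    [0, 0, -9, 0],
    [0, 0, -9, 0]
  ]
}}

```text
time: 18.75
position: [0.6591, -0.2402, 0.0821]
orientation: [-0.493, 0.492, -0.506, 0.508]
wrist_force: [-0.3, -0.0, -0.2]
grip_width: 0.0399
```

```bash
python3 -c "
from h import *
s=monitor.read_state();print(s['position'],s['wrist_force'])
c=capture('wrist');cv2.imwrite('pics/w13.png',c['image'])
"
```

```text
[ 0.65912176 -0.24021919  0.08213296] [-0.26639225 -0.00047989 -0.1856526 ]
```

View pics/w13.png

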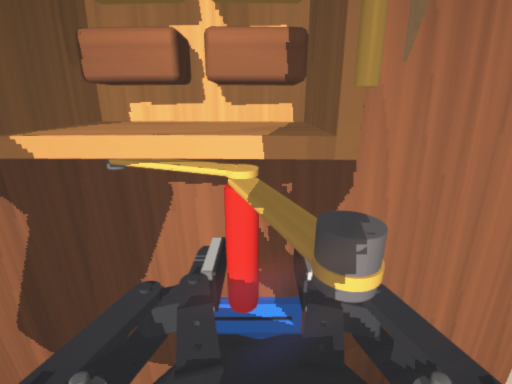

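Request:
{"method": "servo_tool", "body": {
  "targets": [
    [12, 0, 0, 0],
    [25, 0, 0, 0],
    [38, 0, 0, 0],
    [45, 0, 0, 0],
    [50, -25, 0, 0],
    [50, -70, 0, 0],
    [50, -115, 0, 0],
    [50, -160, 0, 0],
    [50, -205, 0, 0],
    [50, -250, 0, 0]
  ]
}}

```text
time: 19.8
position: [0.6578, -0.2912, 0.3261]
orientation: [-0.493, 0.492, -0.506, 0.509]
wrist_force: [2.5, -0.7, 1.3]
grip_width: 0.0398
```

Request:
{"method": "servo_tool", "body": {
  "targets": [
    [0, -20, 0, 0],
    [0, -20, 0, 0],
    [0, -20, 0, 0]
  ]
}}

```text
time: 20.1
position: [0.657, -0.2908, 0.34]
orientation: [-0.493, 0.493, -0.507, 0.507]
wrist_force: [-0.0, -1.6, -0.4]
grip_width: 0.0401
```

```bash
python3 -c "
from h import *
s=monitor.read_state();print(s['position'],s['wrist_force'])
knuckle()
c=capture('wrist');cv2.imwrite('pics/w14.png',c['image'])
c=capture('scene');v=cv2.resize(c['image'][100:310,120:360],None,fx=3,fy=3,interpolation=cv2.INTER_CUBIC); cv2.imwrite('pics/s14.png',v)
c=capture('top');cv2.imwrite('pics/t14.png',cv2.resize(c['image'][100:300,150:430],None,fx=2.8,fy=2.8))
"
```

```text
[ 0.65696565 -0.29084722  0.33998303] [-0.03573631 -1.61673224 -0.40255862]
grip [ 0.6507 -0.2282  0.1025] gap 0.002 front of hinge 51.4 above rim 2.5 side -166.3 mm ((351.0443115234375, 166.33631896972656), (26.075448989868164, 8.381393432617188), array([338, 162,  27,  10, 203], dtype=int32)) ((202.3623046875, 258.18524169921875), (8.417195320129395, 31.779205322265625), array([188, 249,  30,  19, 253], dtype=int32))
```

View pics/s14.png

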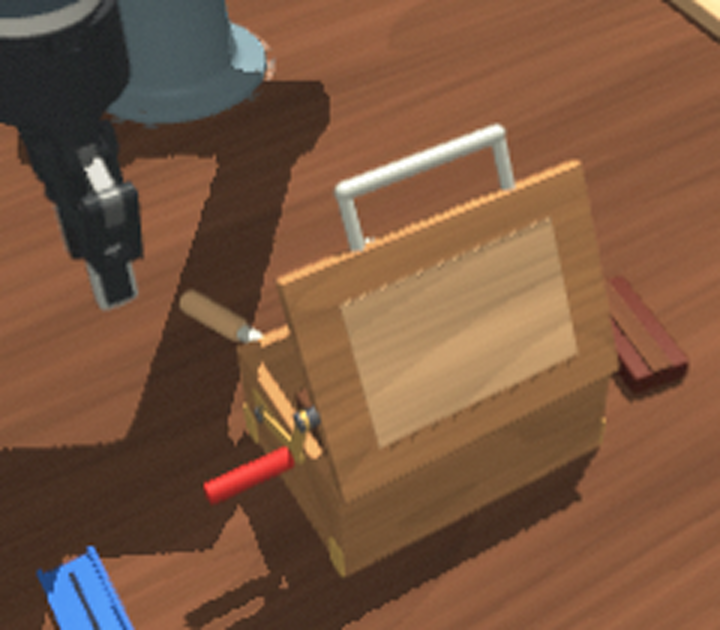

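View pics/t14.png

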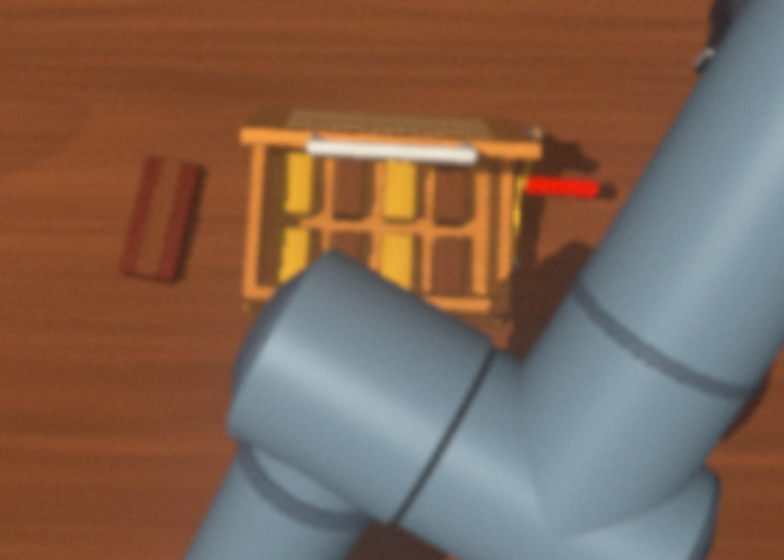

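View pics/w14.png

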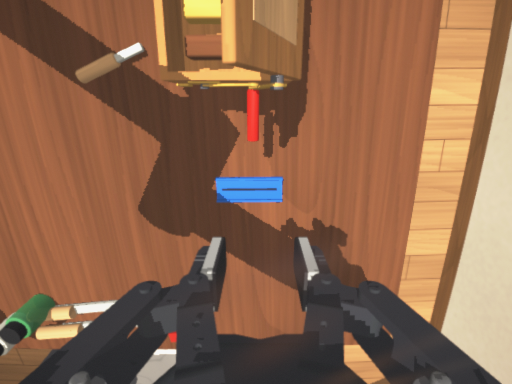

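```bash
python3 -c "
from h import *
t=capture('top');s=capture('scene')
S=[((342,190)),((498,134))];T=[(475,156),(310,147)]
f=lambda p:(150+p[0]/2.8-.3,100+p[1]/2.8-.3)
g=lambda p:(120+p[0]/3-.3,100+p[1]/3-.3)
Q=[]
for a,b in zip(S,T):
    P=tri([ray(s,g(a)),ray(t,f(b))]);Q.append(P);d=P-HINGE;r=-d@CX;print(P.round(4),np.hypot(r,d[2]),np.arctan2(d[2],r))
B=sum(Q)/2;print(B)
for a in(1.05,1.1,1.15,1.2,1.25): print(a,proj(s,[barpos(a)-.06*CY,barpos(a)+.06*CY]).round(1).tolist(),proj(t,[barpos(a)-.06*CY,barpos(a)+.06*CY]).round(1).tolist())
print([g(a) for a in S],[f(a) for a in T])
"
```

```text
[ 0.622  -0.1227  0.2966] 0.21342740536450963 1.1705066410148197
[0.6266 0.0013 0.2935] 0.2102301758777655 1.1686899418681393
[ 0.62428774 -0.06069449  0.29500876]
1.05 [[227.6, 160.1], [277.7, 141.2]] [[317.0, 168.4], [261.2, 165.8]]
1.1 [[229.7, 160.7], [280.1, 141.6]] [[317.4, 163.8], [261.4, 161.1]]
1.15 [[231.8, 161.6], [282.7, 142.2]] [[317.7, 159.0], [261.6, 156.4]]
1.2 [[234.0, 162.7], [285.3, 143.1]] [[318.1, 154.2], [261.8, 151.6]]
1.25 [[236.4, 164.1], [288.1, 144.2]] [[318.4, 149.4], [262.0, 146.7]]
[(233.7, 163.03333333333333), (285.7, 144.36666666666665)] [(319.34285714285716, 155.4142857142857), (260.4142857142857, 152.2)]
```

```bash
python3 -c "
from h import *
print(togo([.6245,-.0607,.345]))"
```

```text
[-228.6   -3.6  -39.3]
```

Request:
{"method": "servo_tool", "body": {
  "targets": [
    [-20, -4, -4, 0],
    [-55, -6, -10, 0],
    [-95, -6, -17, 0],
    [-135, -6, -24, 0],
    [-175, -6, -31, 0],
    [-210, -6, -36, 0],
    [-229, -6, -39, 0],
    [-229, -6, -39, 0],
    [-229, -6, -39, 0]
  ]
}}

```text
time: 21.35
position: [0.6251, -0.0607, 0.3474]
orientation: [-0.493, 0.493, -0.506, 0.508]
wrist_force: [0.2, -0.8, -0.8]
grip_width: 0.04
```

```bash
python3 -c "
from h import *
s=monitor.read_state();print(s['position'],s['wrist_force'],togo([.6245,-.0607,.283]))
c=capture('wrist');cv2.imwrite('pics/w15.png',c['image'])
"
```

```text
[ 0.62505326 -0.06072052  0.34743002] [ 0.23033638 -0.84595132 -0.79682356] [-0.1 64.4 -0.7]
```

View pics/w15.png

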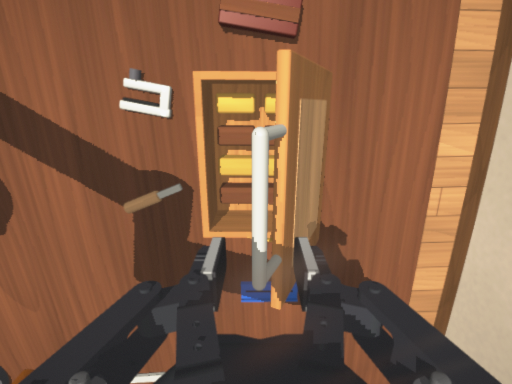

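The bar, at column 260, is midway between the fingers. I'll go down and grip it.

Request:
{"method": "servo_tool", "body": {
  "targets": [
    [0, 20, 0, 0],
    [0, 40, 0, 0],
    [0, 55, 0, 0],
    [0, 64, 0, 0],
    [0, 64, 0, 0],
    [0, 64, 0, 0]
  ]
}}

```text
time: 22.0
position: [0.6248, -0.061, 0.2833]
orientation: [-0.493, 0.492, -0.507, 0.508]
wrist_force: [-0.0, 0.1, -0.5]
grip_width: 0.0395
```

Request:
{"method": "servo_tool", "body": {
  "targets": [
    [0, 0, 0, 0],
    [0, 0, 0, 0],
    [0, 0, 0, 0],
    [0, 0, 0, 0],
    [0, 0, 0, 0],
    [0, 0, 0, 0]
  ],
  "claw": 0,
  "force": 25
}}

```text
time: 22.6
position: [0.6249, -0.0604, 0.284]
orientation: [-0.493, 0.492, -0.506, 0.508]
wrist_force: [-1.5, -0.3, 5.7]
grip_width: 0.011
```

```bash
python3 -c "
from h import *
tf();print(monitor.read_state()['position'])
b=1.165
# arc about HINGE with radius .2101, start angle b
for a in np.arange(1.165,-.04,-.05):
    print(round(a,3),'y',round((np.sin(b)-np.sin(a))*210,1),'z',round((np.cos(b)-np.cos(a))*210,1))
"
```

```text
t 22.60 lid 1.1732 r 0.2120 tang 0.85 radial 5.82 0.010987037204430746
[ 0.62493901 -0.06037898  0.28397084]
1.165 y 0.0 z 0.0
1.115 y 4.4 z -9.5
1.065 y 9.2 z -18.8
1.015 y 14.6 z -27.9
0.965 y 20.3 z -36.7
0.915 y 26.5 z -45.2
0.865 y 33.1 z -53.3
0.815 y 40.1 z -61.1
0.765 y 47.5 z -68.6
0.715 y 55.3 z -75.7
0.665 y 63.4 z -82.4
0.615 y 71.8 z -88.6
0.565 y 80.5 z -94.5
0.515 y 89.5 z -99.9
0.465 y 98.8 z -104.8
0.415 y 108.3 z -109.3
0.365 y 118.0 z -113.3
0.315 y 127.9 z -116.8
0.265 y 137.9 z -119.8
0.215 y 148.1 z -122.3
0.165 y 158.5 z -124.3
0.115 y 168.8 z -125.7
0.065 y 179.3 z -126.7
0.015 y 189.8 z -127.1
-0.035 y 200.3 z -127.0
```

Request:
{"method": "servo_tool", "body": {
  "targets": [
    [0, 2, -5, 0],
    [0, 4.4, -9.5, 0],
    [0, 9.2, -18.8, 0],
    [0, 14.6, -27.9, 0],
    [0, 20.3, -36.7, 0],
    [0, 26.5, -45.2, 0],
    [0, 33.1, -53.3, 0],
    [0, 40.1, -61.1, 0],
    [0, 47.5, -68.6, 0],
    [0, 47.5, -68.6, 0]
  ]
}}

```text
time: 23.6
position: [0.5547, -0.0579, 0.234]
orientation: [0.493, -0.493, 0.507, -0.507]
wrist_force: [0.3, -0.3, -3.6]
grip_width: 0.0107
```

```bash
python3 -c "
from h import *
tf();print(monitor.read_state()['wrist_force'])
c=capture('scene');v=cv2.resize(c['image'][100:310,120:360],None,fx=3,fy=3,interpolation=cv2.INTER_CUBIC); cv2.imwrite('pics/s16.png',v)"
```

```text
t 23.60 lid 0.7622 r 0.2107 tang -2.41 radial -2.72 0.010660893890355025
[ 0.29195774 -0.31994618 -3.62597319]
```

View pics/s16.png

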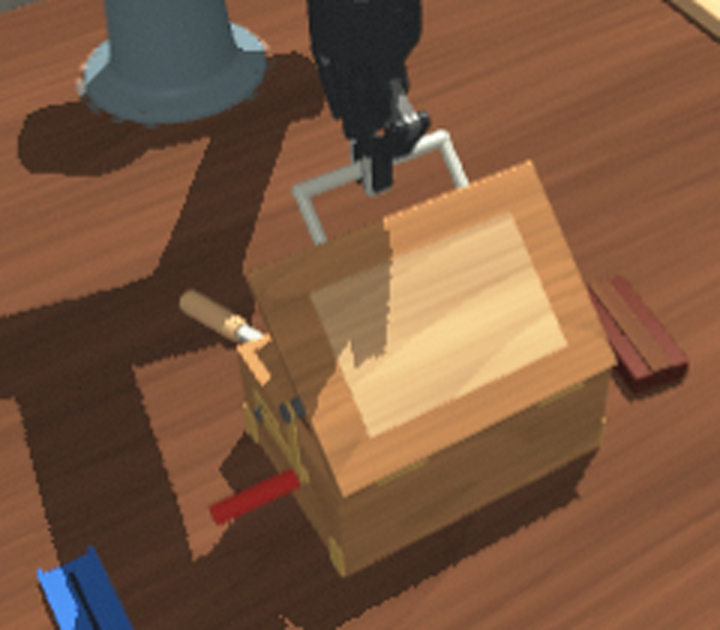

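The lid is being lowered in the grip and the stay is folding (red grip at crop (255,495)). I'll continue slowly.

Request:
{"method": "servo_tool", "body": {
  "targets": [
    [0, 4, -3.6, 0],
    [0, 8, -7.1, 0],
    [0, 12, -10.5, 0],
    [0, 16, -13.8, 0],
    [0, 20, -17, 0],
    [0, 24.3, -20, 0],
    [0, 28.6, -23, 0],
    [0, 33, -25.9, 0],
    [0, 37.5, -28.6, 0],
    [0, 42, -31.3, 0]
  ]
}}

```text
time: 24.65
position: [0.5246, -0.0569, 0.1928]
orientation: [-0.493, 0.492, -0.507, 0.507]
wrist_force: [1.0, 5.5, 1.4]
grip_width: 0.0112
```

Request:
{"method": "servo_tool", "body": {
  "targets": [
    [0, 4.6, -2.4, 0],
    [0, 9.3, -4.9, 0],
    [0, 14, -7.2, 0],
    [0, 18.8, -9.4, 0],
    [0, 23.6, -11.5, 0],
    [0, 28.5, -13.4, 0],
    [0, 33.4, -15.2, 0],
    [0, 38.4, -16.9, 0],
    [0, 43.4, -18.4, 0],
    [0, 48.4, -19.9, 0]
  ]
}}

```text
time: 25.65
position: [0.5047, -0.0566, 0.1444]
orientation: [-0.493, 0.493, -0.507, 0.507]
wrist_force: [0.7, 4.4, -0.9]
grip_width: 0.0109
```

Request:
{"method": "servo_tool", "body": {
  "targets": [
    [0, 5, -1.3, 0],
    [0, 10.2, -2.5, 0],
    [0, 15.4, -3.5, 0],
    [0, 20.6, -4.5, 0],
    [0, 25.7, -5.2, 0],
    [0, 30.9, -5.9, 0],
    [0, 36, -6.4, 0],
    [0, 41, -6.9, 0],
    [0, 41, -6.9, 0]
  ]
}}

```text
time: 26.55
position: [0.4979, -0.0567, 0.103]
orientation: [-0.493, 0.493, -0.507, 0.507]
wrist_force: [2.5, 5.6, -3.2]
grip_width: 0.0107
```

```bash
python3 -c "
from h import *
tf();s=monitor.read_state();print(s['wrist_force'],s['position'])"
```

```text
t 26.55 lid 0.0692 r 0.2097 tang -3.02 radial -2.50 0.010721936932158166
[ 2.45499647  5.56804545 -3.19060437] [ 0.49792349 -0.05666927  0.10300109]
```

Still about 9 mm to go; I'll press lightly into the shut stop.

Request:
{"method": "servo_tool", "body": {
  "targets": [
    [0, 2, 0, 0],
    [0, 4, 0, 0],
    [0, 6, 0, 0],
    [0, 7, 0, 0],
    [0, 8, 0, 0],
    [0, 9, 0, 0],
    [0, 9, 0, 0]
  ]
}}

```text
time: 27.25
position: [0.4976, -0.0567, 0.0958]
orientation: [-0.493, 0.493, -0.507, 0.508]
wrist_force: [-4.3, 5.2, 8.6]
grip_width: 0.011
```

Request:
{"method": "servo_tool", "body": {
  "targets": [
    [0, 1, 0, 0],
    [0, 1, 0, 0]
  ]
}}

```text
time: 27.45
position: [0.4977, -0.0567, 0.0957]
orientation: [-0.493, 0.493, -0.506, 0.508]
wrist_force: [-8.1, 6.1, 16.2]
grip_width: 0.011
```

The upward force climbs without any motion, so the lid is on the rim. I'll release and rise.

Request:
{"method": "servo_tool", "body": {
  "targets": [
    [0, -1, 0, 0],
    [0, -1, 0, 0],
    [0, -1, 0, 0],
    [0, -1, 0, 0],
    [0, -10, 0, 0],
    [0, -30, 0, 0],
    [0, -60, 0, 0],
    [0, -90, 0, 0],
    [0, -110, 0, 0],
    [0, -110, 0, 0]
  ],
  "claw": 40
}}

```text
time: 28.45
position: [0.5004, -0.0573, 0.2076]
orientation: [-0.494, 0.491, -0.504, 0.51]
wrist_force: [0.5, 0.0, 0.1]
grip_width: 0.0402
```

Request:
{"method": "servo_tool", "body": {
  "targets": [
    [0, 0, -40, 0],
    [0, 0, -80, 0],
    [0, 0, -80, 0],
    [0, 0, -80, 0]
  ]
}}

```text
time: 28.85
position: [0.417, -0.0542, 0.2031]
orientation: [-0.493, 0.493, -0.507, 0.507]
wrist_force: [0.4, 0.4, 0.3]
grip_width: 0.0398
```

```bash
python3 -c "
from h import *
s=monitor.read_state();print(s['wrist_force'],s['position'])
knuckle()
t0=cv2.imread('pics/top0.png');c=capture('top');cv2.imwrite('pics/t17.png',cv2.resize(c['image'][100:300,150:430],None,fx=2.8,fy=2.8))
c=capture('scene');v=cv2.resize(c['image'][160:350,120:360],None,fx=3,fy=3,interpolation=cv2.INTER_CUBIC); cv2.imwrite('pics/s17.png',v)
d=cv2.absdiff(c['image'],cv2.imread('pics/scene0.png')).max(2)
for n,(x0,x1,y0,y1) in dict(guard=(128,175,278,338),radius=(315,352,188,232),bar_lid=(200,325,170,290),dresser=(178,202,195,216)).items(): print(n,(d[y0:y1,x0:x1]>50).sum())
"
```

```text
[0.41245074 0.3579618  0.34778554] [ 0.41698309 -0.05416872  0.20312196]
grip [ 0.6425 -0.2282  0.0378] gap 0.0044 front of hinge 59.6 above rim -62.2 side -166.5 mm ((347.0, 175.5), (7.0, 24.0), array([335, 172,  25,   8, 143], dtype=int32)) ((204.30001831054688, 273.1000061035156), (7.602630138397217, 29.06888198852539), array([190, 265,  29,  18, 217], dtype=int32))
guard 763
radius 0
bar_lid 105
dresser 52
```

View pics/s17.png

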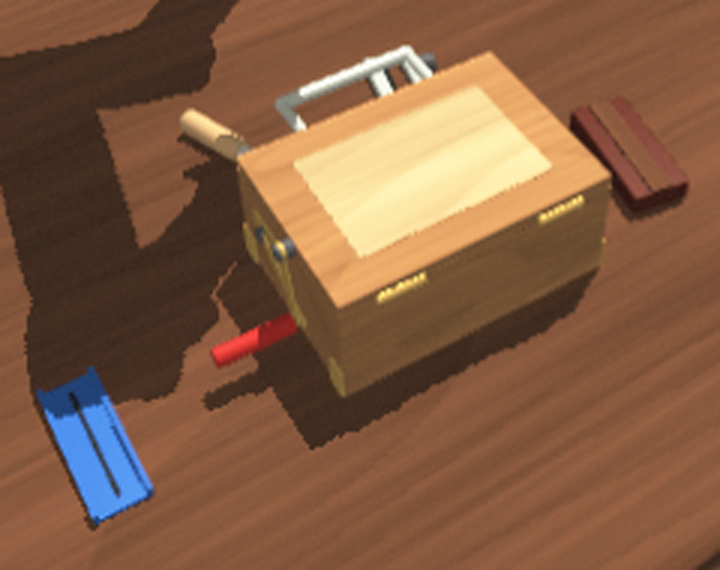

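View pics/t17.png

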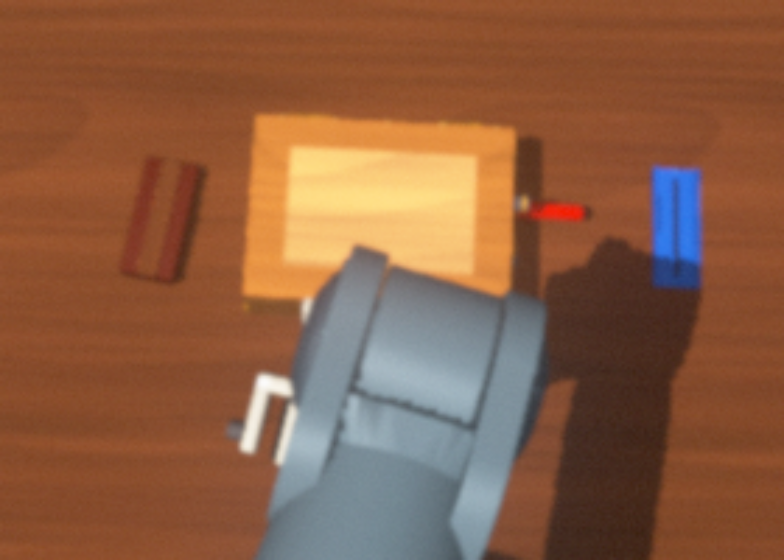

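The final pictures match the start. The lid is shut, the red grip is back at crop (215,355), and the guard's outline is unchanged; the pixel difference there is only the arm's shadow. The radius block, capo and dresser are in place and the arm is clear.

```bash
python3 -c "
from plant import finish_job
print(finish_job())"
```

```text
the job is handed in; nothing more can be done
None
```

The stay was tried out as asked and the job is handed in; no verdict came back, and the robot clock read about 29 s of the 72 s allowed.

- **Raising:** I lifted the lid by its bar until the red grip jumped about 12 mm and the stay locked, at a lid angle of roughly 1.36 rad. The pull peaked at about 5 N, mostly the normal lifting force. I eased back, let go, and the lid stood on the stay alone for about 0.9 s before I moved on.
- **Breaking the stay:** I pushed the red grip down and towards the hinge with one open finger, without squeezing, at up to about 10 N. That is more than the 2 to 5 N you quoted, because by the end I was also pulling the lid down. The lid was at about 1.17 rad afterwards.
- **Lowering:** I took the bar again, lowered the lid at 0.5 rad/s or slower until the upward force rose without further movement (about 16 N), let go and moved clear.
- **Last checks:** Wrist force was about zero. In the scene view the lid, bar and red grip matched the starting picture, and no tool had visibly moved. One automatic picture comparison flagged the guard and, slightly, the dresser. I judged both to be the arm's shadow, since the guard's outline had not changed.
- **Disagreement:** The grip measured about 8 mm nearer the chest than the description says, so I corrected for that before going down around it.

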